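# Dip the engine's oil and hold the dipstick level for reading

## Robot

A 6-joint arm with a two-finger parallel gripper is mounted at the origin on the work surface. World frame = base frame: x ahead of the robot, y to its left, z up, the work surface at z = 0. Lengths are in m, angles in rad, forces in N, time in s.
With the tool pointing down it reaches from about 0.225 to 0.875 m from the base axis. Payload 3.4 kg.
Tool frame: the origin (TCP) lies between the finger pads; the fingertips stand 8 mm ahead of it and the grasp point (between the pads) lies 11 mm behind it; z points along the fingers, y is the line along which they close (so a half turn about z gives the same grasp; the last joint's range is limited). The gripper opens to 85 mm and grips with 20 to 120 N. Pads are 22 mm wide; open, the fingers measure 114 mm over their backs; the gripper's body (76 mm by 85 mm) begins 54 mm behind the grasp point. The pads swing forward as they close: fully open they stand 13 mm farther back than shut.
Start: joints at [-1.318, 0.276, 1.505, -0, 1.361, -0.121], TCP at [0.21, -0.535, 0.239] pointing down, gripper open.
Joint ranges: [-2.89, 2.89], [-0.75, 2.08], [0.22, 2.7], [-1.18, 4.32], [0.11, 2.71], [-2.7, 2.7]. Speed limits (rad/s): [2.57, 2.57, 3.14, 3.14, 3.14, 3.14].

## Interface

Orientations are given as a unit quaternion [w, x, y, z].
In Python, from rig import manip, optics, finder gives the robot as it stands.
- The arm moves only by the tool servo_tool, never from a script. Its argument "increments" is a list of rows, each a list of 7 numbers: the shift along the tool's x, y, z in cm, then the turn, a rotation vector about the tool's x, y, z in degrees, then the closure, from -1 (fully open) to 1 (shut). In form: [[x, y, z, rx, ry, rz, gripper], ...]. A call has exactly 5 rows; each row shifts and turns the commanded pose from where the row before left it, along the tool's axes as they then stand; what a row does not reach is not made up. A row lasts 1/10 s, in which the tool goes at most 50 mm and 8.59 degrees, less where a joint would pass 70% of its speed; a pose out of reach is approached as far as the arm can. A call is refused whole if a number of a shift passes 5 or a number of a turn 8.59, either way. A call with a gripper value outside its range is refused whole. The fingers move at their own pace and stop on an object; "squeeze" is the grip in N (left out, the last holds). Time passes only in rows, so rows that do not move let the fingers close, or fill a call up. It gives the time, the measured TCP pose, the force, the opening and the grip force at its end, in the units of the state.
- manip.get_state(): the state, without advancing time (a new reading comes with each control period).
- optics.get_image(name): name is "scene" or "top" or "wrist"; returns the picture (400x640x3 uint8, red, green, blue); there is no depth.
- optics.get_calibration(name): a dict with "fov_y" (degrees; the focal length in pixels is half the picture's height over the tangent of half this angle, whatever the lens; pixels are square), "cx", "cy" (the principal point, pixels), "dist_coeffs" ([k1, k2, p1, p2, k3] as OpenCV has them; the pictures are not rectified), "world_to_cam" (4x4, takes a point from world to camera coordinates). Camera axes: x right, y down, z forward; pixel columns grow to the right and rows downward; lengths in m; the calibration is good to about 2 mm. A picture is of the moment at which its call begins: read the wrist's pose just before it. get_calibration takes no time and is no camera call; for the wrist camera it gives the pose at the moment of the call.
- manip.sign_off(): hands the job in; it is judged then, once.
Trained networks look in the newest picture that a camera, given by its name, has taken for a name from the list of things; names that differ only in an ending like _2 or _b are one class to them, and where a whole thing is asked for, a point or a joint stands for the part that bears it (a point fixed in the world has none). Each returns a list of dicts, best first, with "p" (0 to 1); they miss things now and then, are a little off and sometimes report something else, mostly with a low value. They report only what shows in the picture. A call takes as long as a camera call. They do not tell look-alikes from the thing itself.
- finder.silhouettes(label, camera): "region" (400x640 bool, what is visible of it) and "box" ([centre column, centre row, width, height] in pixels, round what is visible of it).
- finder.tip_of(label, camera): "at" ([column, row] in pixels: a listed point, or the origin of a listed thing).
The state is a dict: "clock": time; "qpos": joint angles; "qd": joint speeds; "effort": joint torques, N m; "position": TCP position; "ee_rot": TCP orientation; "contact_force": force on the tool from outside, world axes, zero at the start; "moment": the same for the moment, N m; "width": finger opening in m; "gripper_force": force on a finger pad.
Only numpy, scipy, OpenCV 4.12 (cv2) and the standard library are available. Lean on these libraries where they do the work, as an engineer would, in place of code of your own. Each camera call takes 0.05 s, during which the arm holds its last target. There are 200 camera calls.

## Task

Check the oil of the small engine on the bench: take the wiped dipstick by its grip, push it down the engine's dipstick tube until its collar stops on the mouth of the tube, and draw it right out again without letting go in between. Finish while holding it by the grip, still and level with the marked face of the blade up, in free air at least a hand's breadth (10 cm) above the bench, for someone to read; leave the other things on the bench where they are.

Things in the scene. Friction and masses are not known exactly. Their poses are not given: they have to be found in the camera images.
- dipstick: Loose oil dipstick, about 60 g, 179 mm long, first lying flat on the bench, marked face up. Origin: middle of the grip, on the axis, 13 mm above the bench. +x to the tip, +z out of the marked face. Along x in mm: black ribbed grip, 26 x 26 square, -24 to 24; round collar, diameter 26, to 30; rubber plug, diameter 12, to 42; steel rod, diameter 6, to 120; flat blade 8 wide (y), 3 thick (z), to 155.
- dip_collar (a point): Centre of the collar's underside (the face that stops on the tube), on the dipstick's axis 30 mm from its origin towards the tip.
- dip_tip (a point): Tip of the dipstick's blade, on its axis 155 mm from its origin. The blade's marked face (+z) has two cross lines and hatching.
- engine: Small grey one-cylinder engine, fixed on the bench, about 330 (x) x 440 (y, with tube) x 330 mm high. Origin: on the bench under its middle, z up. The dipstick tube stands out on its +y side, where the engine (crankcase) is at most 160 mm high. Round dark blower housing beyond x = 95 mm, 240 mm high; air cleaner 262 mm high from y = 20 mm and tank 326 mm high from y = -50 mm, both to -y.
- tube: The engine's dipstick tube, fixed to it: dark steel with a bright rim, inner diameter 15 mm, outer 21 (rim 26), 140 mm deep. Origin: centre of the mouth, 175 mm above the bench, at x -30, y 228 mm of the engine. +z: the tube's axis, up out of the mouth, leaning 40 degrees from vertical to the engine's +y. The dipstick goes in along -z, in any turn; stopped, dip_collar lies at this origin.
- screwdriver: Bystander: screwdriver 200 mm long, lying on the bench. To be left alone.
- wrench: Bystander: open-ended wrench 170 mm long, lying on the bench. To be left alone.
- oil_bottle: Bystander: grey bottle, 76 mm in diameter, 200 mm high. To be left alone.
- jar: Bystander: glass jar, 68 mm in diameter, 85 mm high. To be left alone.
- pulley: Bystander: aluminium V-belt pulley, 90 mm in diameter, 34 mm high, lying flat. To be left alone.
- bearing: Bystander: steel ball bearing, 52 mm in diameter, 15 mm high, lying flat. To be left alone.
- spark_plug: Bystander: spark plug 73 mm long, lying beside the engine. To be left alone.
Mind the look-alikes: they are no part of the job. Leave any pink, red or yellow look-alike of the dipstick alone.

How it is judged:
On the way, in this order (a step that is already met when the one before it is completed fails the run):
1. the dipstick, in the gripper, is down the tube with its collar stopped on the mouth (distance between dip_collar and tube below 0.005 m and z of dip_collar in the frame of tube below 0.003 m and angle between the x axis of dipstick and the z axis of tube, either way round below 0.07 rad and contact force between dipstick and the fingers above 1 N), for 0.2 s.
2. the dipstick is drawn right out of the tube, still in the gripper (z of dip_tip in the frame of tube above 0.005 m and contact force between dipstick and the fingers above 1 N), for 0.1 s.
At the end, for the whole second after the job is handed in: The gripper holds the dipstick by its grip, still, touching nothing of the engine, grip and tip more than 100 mm above the bench, and the marked (+z) face of the dipstick within 0.17 rad (10 degrees) of straight up, so that it lies level (contact force between dipstick and the fingers above 1 N and distance between the grasp point and dipstick below 0.04 m and angle between dipstick's own z axis and vertical below 0.17 rad and height (world z) of each of dipstick, dip_tip above 0.1 m and contact force between dipstick and engine below 0.1 N and linear speed of dipstick below 0.03 m/s and angular speed of dipstick below 0.2 rad/s); the arm keeps its last pose, push and grip.
It fails at once if a bystander is shifted by more than 30 mm (distance of any of screwdriver, wrench, oil_bottle, jar, pulley, bearing, spark_plug from where it was at the start of the episode above 0.03 m).
It also fails if it takes over 58 s, if anything falls off the work surface, if the arm or the gripper's body presses on something with over 40 N, if the wrist force passes 120 N, or if a joint passes its speed limit or range.

## Working session

There is one attempt and no reset: what is moved stays moved. The work goes in short steps, Python scripts to look and compute and a tool call to move; the robot and the scene stay as the last step left them, time stands still between calls to the robot, and variables do not carry over. Pictures are saved under pics/ and viewed, at most 11 in all, crops included, and the job is handed in when it is done.

Besides the shell and the picture viewer there is one more tool, called after ">>>" by a JSON object that holds its "api" and its "payload", one argument or row to a line. servo_tool: Moves the arm, as the interface text tells. Its arguments: {"type":"object","properties":{"increments":{"type":"array","items":{"type":"array","items":{"type":"number"}}},"squeeze":{"type":"number"}},"required":["increments"]}

```bash
ls; mkdir -p pics; cat > h.py <<'E'
import numpy as np, cv2
from rig import manip, optics, finder
from scipy.spatial.transform import Rotation as R
def K(c):
    f=200/np.tan(np.radians(c['fov_y'])/2); return np.array([[f,0,c['cx']],[0,f,c['cy']],[0,0,1.]])
def ray(c,px):
    u=cv2.undistortPoints(np.array(px,float).reshape(-1,1,2),K(c),np.array(c['dist_coeffs'],float)).reshape(-1,2)
    T=np.array(c['world_to_cam']);d=np.c_[u,np.ones(len(u))]@T[:3,:3]
    return -T[:3,:3].T@T[:3,3], d/np.linalg.norm(d,axis=1)[:,None]
def onz(c,px,z):
    o,d=ray(c,px); return o+d*((z-o[2])/d[:,2])[:,None]
def proj(c,P):
    T=np.array(c['world_to_cam']);P=np.array(P,float).reshape(-1,3)@T[:3,:3].T+T[:3,3]
    return cv2.projectPoints(P,np.zeros(3),np.zeros(3),K(c),np.array(c['dist_coeffs'],float))[0].reshape(-1,2)
def tri(obs):
    A=0;b=0
    for c,px in obs:
        o,d=ray(c,[px]);M=np.eye(3)-np.outer(d[0],d[0]);A=A+M;b=b+M@o
    return np.linalg.solve(A,b)
def rot(q): return R.from_quat([q[1],q[2],q[3],q[0]])
def save(n,im): cv2.imwrite('pics/'+n+'.png',im[...,::-1])
E
python3 - <<'E'
from h import *
print(manip.get_state())
for n in ['scene','top']:
    im=optics.get_image(n);save(n,im);c=optics.get_calibration(n)
    print(n,c['fov_y'],ray(c,[[320,200]]))
    for l in ['dipstick','dip_collar','dip_tip','tube','engine']:
        print(l,[(np.round(r['at'],1).tolist(),round(r['p'],2), np.round(onz(c,[r['at']],{'tube':.175,'engine':0}.get(l,.013))[0],3).tolist()) for r in finder.tip_of(l,n)])
E
```

```text
pics
{'clock': 0.0, 'qpos': array([-1.31798821e+00,  2.76586598e-01,  1.50614299e+00,  2.14597551e-06,
        1.36069844e+00, -1.20970307e-01]), 'qd': array([-0.00140881, -0.0012993 ,  0.00022945, -0.00015984, -0.00019845,
       -0.00158458]), 'effort': array([-5.93475716e-05, -4.16781735e+01, -2.45809472e+01, -2.03191494e-04,
        1.11388150e-02,  1.16901177e-06]), 'position': array([ 0.20983369, -0.53478774,  0.23844056]), 'ee_rot': array([-9.15760197e-04,  9.82586611e-01,  1.85802880e-01, -5.94020263e-05]), 'contact_force': array([ 0.61715856, -0.45755332, -0.51235209]), 'moment': array([-0.00611383, -0.0177605 , -0.00851861]), 'gripper_force': 0.0, 'width': 0.0854624809397613}
scene 57.832042332937014 (array([1.20178327, 0.29310955, 0.78666893]), array([[-0.71559916, -0.16138724, -0.67961165]]))
dipstick [([322.0, 245.3], 0.89, [0.567, 0.154, 0.013]), ([487.1, 229.4], 0.7, [0.414, 0.608, 0.013]), ([396.3, 181.8], 0.65, [0.25, 0.339, 0.013])]
dip_collar [([309.9, 239.6], 0.71, [0.553, 0.116, 0.013]), ([486.1, 223.9], 0.6, [0.392, 0.607, 0.013]), ([354.7, 212.6], 0.54, [0.421,
[... 578 characters left out ...]
stick [([294.0, 234.8], 0.57, [0.424, 0.239, 0.013]), ([260.4, 286.6], 0.56, [0.267, 0.344, 0.013]), ([180.2, 239.3], 0.52, [0.418, 0.599, 0.013]), ([321.3, 183.0], 0.47, [0.588, 0.149, 0.013])]
dip_collar [([177.4, 250.8], 0.84, [0.382, 0.607, 0.013]), ([331.4, 191.1], 0.8, [0.561, 0.118, 0.013]), ([299.1, 237.2], 0.76, [0.416, 0.223, 0.013]), ([273.8, 283.9], 0.65, [0.274, 0.303, 0.013])]
dip_tip [([362.2, 211.4], 0.77, [0.493, 0.021, 0.013]), ([334.0, 256.2], 0.7, [0.355, 0.114, 0.013]), ([170.2, 291.4], 0.53, [0.258, 0.624, 0.013]), ([310.5, 283.7], 0.51, [0.272, 0.189, 0.013]), ([301.3, 241.1], 0.46, [0.404, 0.216, 0.013])]
tube [([418.3, 187.1], 0.71, [0.539, -0.123, 0.175])]
engine []
```

View pics/top.png

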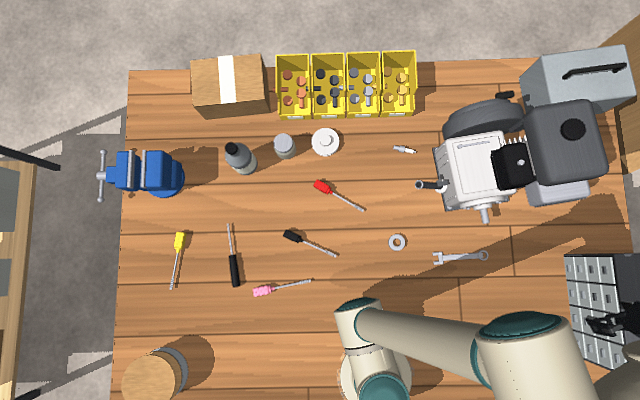

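View pics/scene.png

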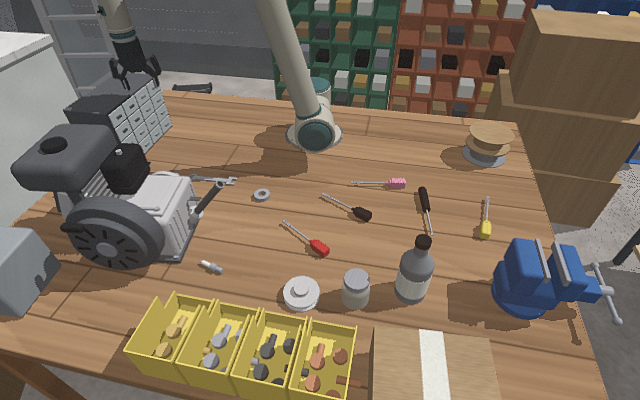

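```bash
python3 - <<'E'
import cv2,numpy as np
a=cv2.imread('pics/top.png')[160:320,150:400]
cv2.imwrite('pics/topc.png',cv2.resize(a,None,fx=3.2,fy=3.2,interpolation=cv2.INTER_CUBIC))
E
```

```text
(no output)
```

View pics/topc.png

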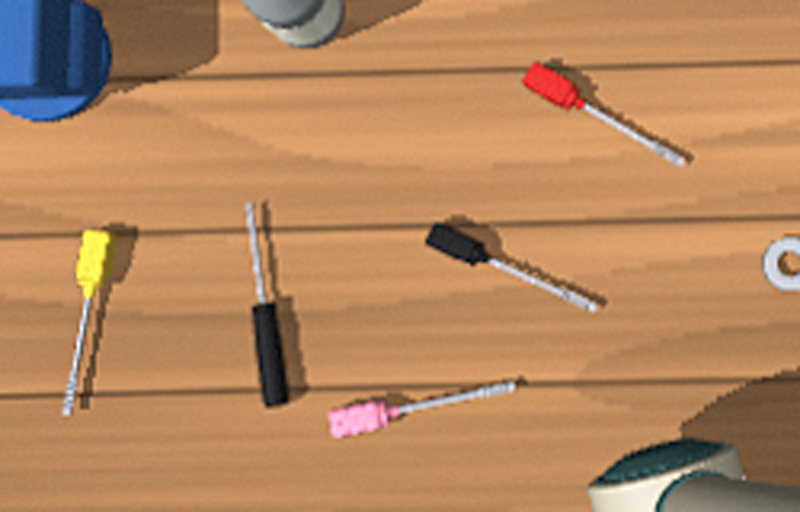

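The black-gripped stick at top (292,236), tip (336,256), is the dipstick. The red (321,184), yellow (180,240) and pink (262,291) ones are look-alikes, and (235,265) is the screwdriver. The enlarged crop confirms it: black grip, collar, and rod with hatched blade. The tube mouth is at top (418,187) on the engine's left side. Next I measure both axes.

```bash
python3 - <<'E'
from h import *
def line(reg):
    p=np.argwhere(reg)[:,::-1].astype(np.float32)
    vx,vy,x,y=cv2.fitLine(p,cv2.DIST_L2,0,.01,.01).ravel(); v=np.array([vx,vy]);m=np.array([x,y]);t=(p-m)@v
    return m+v*t.min(),m+v*t.max()
N=[];tubes=[]
for n,e in [('scene',(354,213)),('top',(299,238))]:
    im=optics.get_image(n);c=optics.get_calibration(n)
    for r in finder.silhouettes('dipstick',n):
        b=r['box']
        if abs(b[0]-(345 if n=='scene' else 311))<15 and abs(b[1]-(207 if n=='scene' else 244))<15:
            a,d=line(r['region']);W=onz(c,[a,d],.013);print(n,'dip',np.round(a),np.round(d),W.round(4).tolist(),np.linalg.norm(W[0]-W[1]),np.degrees(np.arctan2(*(W[1]-W[0])[1::-1])))
    for r in finder.silhouettes('tube',n)[:2]:
        a,d=line(r['region']);print(n,'tube',r['p'],r['box'],a,d)
        if r['p']>.5:
            o,dd=ray(c,[a,d]);N.append(np.cross(dd[0],dd[1]))
    tubes.append((c,finder.tip_of('tube',n)[0]['at']))
    print([(x['box'],x['p']) for x in finder.silhouettes('engine',n)])
print('mouth',tri(tubes))
if len(N)>1:
    v=np.cross(N[0],N[1]);v/=np.linalg.norm(v);v*=np.sign(v[2]);print('axis',v,np.degrees(np.arccos(v[2])),np.degrees(np.arctan2(v[1],v[0])))
c=optics.get_calibration('wrist');s=manip.get_state()
T=np.array(c['world_to_cam']);Rw=rot(s['ee_rot']).as_matrix();print('cam in tool',Rw.T@(-T[:3,:3].T@T[:3,3]-s['position']),(T[:3,:3]@Rw).round(2),c['fov_y'])
E
```

```text
scene dip [323. 194.] [370. 218.] [[0.3573, 0.1129, 0.013], [0.4358, 0.2732, 0.013]] 0.17851285240666678 63.89804840230474
scene tube 0.73 [209.8, 198.4, 28.2, 36.9] [194.90253 212.91672] [221.67961 181.58073]
[([119.0, 197.1, 218.7, 146.5], 0.65), ([357.7, 291.9, 32.6, 41.4], 0.4)]
top dip [284. 232.] [318. 247.] [[0.434, 0.2703, 0.013], [0.3839, 0.1639, 0.013]] 0.11752329729944838 -115.21832613283799
top tube 0.63 [427.1, 185.1, 26.7, 3.4] [414.8574  183.23772] [441.0853  186.25955]
top tube 0.52 [237.2, 255.7, 14.3, 66.3] [228.36903 223.95383] [236.23758 286.84515]
[([511.7, 158.2, 195.1, 136.7], 0.73), ([392.8, 240.4, 15.7, 18.9], 0.63)]
mouth [0.58583361 0.14987362 0.30966205]
axis [-0.07082801  0.6385685   0.76629868] 39.977332983209116 96.32919710075502
cam in tool [ 0.08125809  0.00070966 -0.13517229] [[ 0.    1.   -0.  ]
 [-0.95  0.   -0.32]
 [-0.32  0.    0.95]] 62.39642012744573
```

```bash
cat >> h.py <<'E'
def pose(h,a,pitch=0.):
    """tool rotation holding the dipstick: heading h, dip pitched down by pitch, tool tilt a (deg)"""
    h,a,p=np.radians([h,a,pitch]); f=np.array([np.cos(h),np.sin(h),0]);u=np.array([0,0,1.])
    dx=np.cos(p)*f-np.sin(p)*u; dz=np.sin(p)*f+np.cos(p)*u; dy=np.cross(dz,dx)
    z=np.sin(a)*dx-np.cos(a)*dz
    return R.from_matrix(np.c_[np.cross(dy,z),dy,z]),dx,dz
def plan(p1,r1,n,p0=None,r0=None,vmax=5.,nd=2):
    s=manip.get_state();p=np.array(s['position'] if p0 is None else p0,float);r=rot(s['ee_rot']) if r0 is None else r0
    out=[]
    for k in range(n):
        d=r.inv().apply(p1-p)*100/(n-k); w=np.degrees((r.inv()*r1).as_rotvec())/(n-k)
        d=np.round(d,nd);w=np.round(w,1 if nd<3 else 2); out.append([*d,*w])
        p=p+r.apply(d)/100;r=r*R.from_rotvec(np.radians(w))
    print('max shift',max(np.linalg.norm(o[:3]) for o in out),'turn',max(np.linalg.norm(o[3:]) for o in out),'left mm',((p1-p)*1e3).round(2),'deg',np.degrees((r.inv()*r1).as_rotvec()).round(2))
    for i in range(0,n,5):
        print('; '.join(' '.join('%g'%(v+0) for v in o) for o in out[i:i+5]))
    return p,r
E
python3 - <<'E'
from h import *
O=np.array([.4245,.251,.013]);r,dx,dz=pose(-116.2,30)
z=r.as_matrix()[:,2]
G=O-.004*dx;G[2]=.026
T=G+.011*z-.10*z;print(T,G+.011*z)
s=manip.get_state();print(s['clock'],np.degrees((rot(s['ee_rot']).inv()*r).as_rotvec()))
plan(T,r,20)
E
```

```text
[0.44591303 0.29451703 0.10307626] [0.42383774 0.24965411 0.01647372]
1.1 [-11.08732989 -28.60651656 -41.38970707]
max shift 4.375031428458544 turn 2.649528259898354 left mm [ 0.03 -0.04  0.02] deg [-0.04 -0.03 -0.01]
2.61 -3.43 0.68 -0.6 -1.4 -2.1; 2.75 -3.34 0.58 -0.6 -1.4 -2.1; 2.89 -3.24 0.48 -0.5 -1.4 -2.1; 3.01 -3.14 0.38 -0.5 -1.4 -2.1; 3.14 -3.03 0.27 -0.6 -1.4 -2.1
3.25 -2.91 0.17 -0.5 -1.4 -2.1; 3.36 -2.79 0.06 -0.5 -1.4 -2.1; 3.46 -2.67 -0.05 -0.6 -1.4 -2.1; 3.55 -2.54 -0.16 -0.5 -1.5 -2.1; 3.63 -2.41 -0.28 -0.5 -1.4 -2
3.71 -2.27 -0.39 -0.6 -1.5 -2.1; 3.78 -2.13 -0.51 -0.5 -1.4 -2; 3.83 -1.99 -0.62 -0.6 -1.5 -2.1; 3.89 -1.85 -0.74 -0.5 -1.4 -2; 3.93 -1.7 -0.85 -0.6 -1.5 -2.1
3.97 -1.55 -0.97 -0.5 -1.4 -2; 3.99 -1.4 -1.08 -0.6 -1.5 -2.1; 4.01 -1.24 -1.2 -0.5 -1.4 -2; 4.02 -1.09 -1.3 -0.6 -1.5 -2.1; 4.03 -0.94 -1.42 -0.5 -1.4 -2
```

>>> {"api": "servo_tool", "payload": {
  "increments": [
    [2.6,-3.4,0.7,-0.6,-1.4,-2.1,-1],
    [2.8,-3.3,0.6,-0.6,-1.4,-2.1,-1],
    [2.9,-3.2,0.5,-0.5,-1.4,-2.1,-1],
    [3.0,-3.1,0.4,-0.5,-1.4,-2.1,-1],
    [3.1,-3.0,0.3,-0.6,-1.4,-2.1,-1]
  ]
}}

```text
clock: 1.6
position: [0.2699, -0.3281, 0.2041]
ee_rot: [0.036, 0.959, 0.275, -0.055]
contact_force: [0.9, -1.2, 0.0]
width: 0.085
gripper_force: 0.0
```

>>> {"api": "servo_tool", "payload": {
  "increments": [
    [3.2,-2.9,0.2,-0.5,-1.4,-2.1,-1],
    [3.4,-2.8,0.1,-0.5,-1.4,-2.1,-1],
    [3.5,-2.7,0,-0.6,-1.4,-2.1,-1],
    [3.5,-2.5,-0.2,-0.5,-1.5,-2.1,-1],
    [3.6,-2.4,-0.3,-0.5,-1.4,-2,-1]
  ]
}}

```text
clock: 2.1
position: [0.3289, -0.121, 0.1699]
ee_rot: [0.07, 0.924, 0.359, -0.111]
contact_force: [0.8, -0.4, -0.4]
width: 0.0855
gripper_force: 0.0
```

>>> {"api": "servo_tool", "payload": {
  "increments": [
    [3.7,-2.3,-0.4,-0.6,-1.5,-2.1,-1],
    [3.8,-2.1,-0.5,-0.5,-1.4,-2,-1],
    [3.8,-2,-0.6,-0.6,-1.5,-2.1,-1],
    [3.9,-1.8,-0.7,-0.5,-1.4,-2,-1],
    [3.9,-1.7,-0.9,-0.6,-1.5,-2.1,-1]
  ]
}}

```text
clock: 2.6
position: [0.3881, 0.0863, 0.1356]
ee_rot: [0.104, 0.877, 0.439, -0.167]
contact_force: [1.7, -0.3, 0.4]
width: 0.0858
gripper_force: 0.0
```

>>> {"api": "servo_tool", "payload": {
  "increments": [
    [4,-1.6,-1,-0.5,-1.4,-2,-1],
    [4,-1.4,-1.1,-0.6,-1.5,-2.1,-1],
    [4,-1.2,-1.2,-0.5,-1.4,-2,-1],
    [4,-1.1,-1.3,-0.6,-1.5,-2.1,-1],
    [4,-0.9,-1.4,-0.5,-1.4,-2,-1]
  ]
}}

```text
clock: 3.1
position: [0.4471, 0.2938, 0.1015]
ee_rot: [0.137, 0.82, 0.511, -0.22]
contact_force: [1.4, -0.3, 0.2]
width: 0.0852
gripper_force: 0.0
```

```bash
python3 - <<'E'
from h import *
c=optics.get_calibration('wrist');im=optics.get_image('wrist')
for l in ['dipstick','dip_collar','dip_tip']:
    print(l,[(np.round(r['at'],1).tolist(),round(r['p'],2), onz(c,[r['at']],.013)[0].round(4).tolist()) for r in finder.tip_of(l,'wrist')[:3]])
for r in finder.silhouettes('dipstick','wrist')[:2]: 
    print(r['p'],r['box'])
O=np.array([.4245,.251,.013]);_,dx,dz=pose(-116.2,0);dy=np.cross(dz,dx)
v=im.copy()
P=[O+dx*x+dy*y+dz*z for x,y,z in [(-.024,.013,.013),(-.024,-.013,.013),(.024,.013,.013),(.024,-.013,.013),(.155,0,0)]]
for q in proj(c,P): cv2.circle(v,tuple(int(round(t)) for t in q),3,(0,255,0),1)
save('w1',v)
E
```

```text
dipstick [([67.5, 191.3], 0.96, [0.2565, 0.3412, 0.013]), ([314.6, 202.5], 0.77, [0.4209, 0.2466, 0.013]), ([538.5, 218.4], 0.58, [0.5795, 0.1463, 0.013])]
dip_collar [([521.5, 239.3], 0.84, [0.5657, 0.1192, 0.013]), ([317.4, 221.1], 0.67, [0.4125, 0.2248, 0.013])]
dip_tip [([458.5, 299.4], 0.72, [0.4949, 0.0155, 0.013]), ([319.8, 290.9], 0.66, [0.3586, 0.11, 0.013])]
0.69 [114.6, 212.6, 179.8, 111.1]
0.68 [520.5, 242.3, 109.1, 107.2]
```

View pics/w1.png

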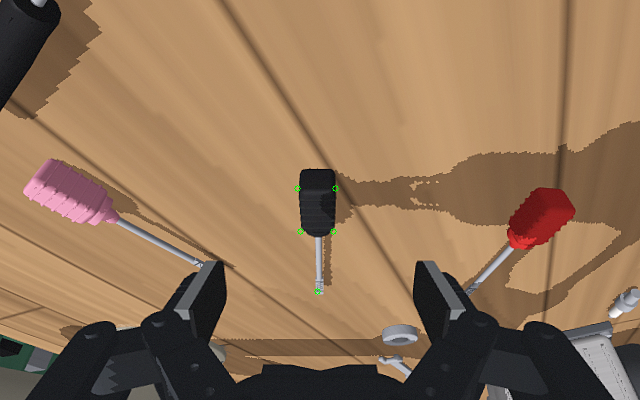

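The wrist view shows the black grip between the fingers at (318,203), tip at (320,291). My predicted tip matches, while the grip corners are a few mm off, so I fit it to the dark mask.

```bash
cat >> h.py <<'E'
def fitgrip(im,c,O,h,box):
    from scipy.optimize import minimize
    x0,x1,y0,y1=box;m=np.zeros(im.shape[:2],np.uint8);m[y0:y1,x0:x1]=(im[y0:y1,x0:x1].max(2)<62)
    n,l,st,_=cv2.connectedComponentsWithStats(m);k=1+st[1:,4].argmax();m=(l==k).astype(np.uint8);print('mask',st[k])
    g=np.array([(a,b,d) for a in(-.024,.024) for b in(-.013,.013) for d in(-.013,.013)])
    t=np.linspace(0,2*np.pi,16);g=np.r_[g,[(a,.013*np.cos(u),.013*np.sin(u)) for a in(.024,.03) for u in t]]
    def hull(v):
        _,dx,dz=pose(v[2],0);dy=np.cross(dz,dx);P=np.array([v[0],v[1],.013])+g@np.array([dx,dy,dz])
        return cv2.convexHull(np.float32(proj(c,P)))
    S=cv2.resize(m,None,fx=4,fy=4,interpolation=0)
    def cost(q):
        v=[q[0]/1e3,q[1]/1e3,q[2]];k=np.zeros_like(S);cv2.fillPoly(k,[np.int32(np.round(hull(v)*4+1.5))],1);return float((k!=S).sum())/S.sum()
    q=[O[0]*1e3,O[1]*1e3,h]
    r=minimize(cost,q,method='Nelder-Mead',options=dict(initial_simplex=[q,[q[0]+5,q[1],h],[q[0],q[1]+5,h],[q[0],q[1],h+4]],xatol=.05,fatol=1e-4));print(r.x.round(2),r.fun,'start',cost(q))
    return r.x,m
E
python3 - <<'E'
from h import *
c=optics.get_calibration('wrist');im=optics.get_image('wrist')
x,m=fitgrip(im,c,[.4245,.251],-116.2,(285,350,155,245))
tip=onz(c,[[319.5,293]],.013)[0];print(tip,np.hypot(*(tip[:2]-x[:2]/1e3)),np.degrees(np.arctan2(*(tip[:2]-x[:2]/1e3)[::-1])))
E
```

```text
mask [ 298  166   38   69 2302]
[ 422.68  245.05 -115.24] 0.09635642919200695 start 0.19504778453518679
[0.3544846  0.10219487 0.013     ] 0.1582972942812265 -115.51763319758989
```

```bash
python3 - <<'E'
from h import *
O=np.array([.424,.248,.013]);r,dx,dz=pose(-115.5,30)
z=r.as_matrix()[:,2];G=O-.005*dx;G[2]=.0255;T=G+.011*z;print(T)
p,q=plan(T-.04*z,r,5)
plan(T,r,5,p,q)
E
```

```text
[0.42378474 0.24754871 0.01597372]
max shift 1.1805507189443407 turn 0.223606797749979 left mm [-0.01 -0.   -0.  ] deg [-0.01  0.04 -0.05]
0.02 -0.03 1.18 -0.1 0 -0.1; 0.02 -0.03 1.18 -0.1 0 -0.1; 0.02 -0.03 1.18 -0.1 0 -0.1; 0.02 -0.03 1.18 -0.1 0 -0.2; 0.03 -0.03 1.17 0 0 -0.1
max shift 0.8 turn 0.0 left mm [ 0.01  0.02 -0.02] deg [-0.01  0.04 -0.05]
0 0 0.8 0 0 0; 0 0 0.8 0 0 0; 0 0 0.8 0 0 0; 0 0 0.8 0 0 0; 0 0 0.8 0 0 0
```

>>> {"api": "servo_tool", "payload": {
  "increments": [
    [0.02,-0.03,1.2,-0.1,0,-0.1,-1],
    [0.02,-0.03,1.2,-0.1,0,-0.1,-1],
    [0.02,-0.03,1.2,-0.1,0,-0.1,-1],
    [0.02,-0.03,1.2,-0.1,0,-0.2,-1],
    [0.03,-0.03,1.1,0,0,-0.1,-1]
  ]
}}

```text
clock: 3.9
position: [0.4321, 0.2656, 0.0494]
ee_rot: [0.138, 0.817, 0.515, -0.219]
contact_force: [-0.0, 0.4, -0.1]
width: 0.0856
gripper_force: 0.0
```

>>> {"api": "servo_tool", "payload": {
  "increments": [
    [0,0,0.8,0,0,0,-0.6],
    [0,0,0.8,0,0,0,-0.3],
    [0,0,0.8,0,0,0,-0.3],
    [0,0,0.8,0,0,0,-0.3],
    [0,0,0.8,0,0,0,-0.3]
  ]
}}

```text
clock: 4.4
position: [0.4242, 0.2484, 0.0151]
ee_rot: [0.138, 0.817, 0.515, -0.218]
contact_force: [-0.1, 0.1, 0.4]
width: 0.0552
gripper_force: 0.0
```

>>> {"api": "servo_tool", "payload": {
  "increments": [
    [0,0,0,0,0,0,0],
    [0,0,0,0,0,0,0.3],
    [0,0,0,0,0,0,1],
    [0,0,0,0,0,0,1],
    [0,0,0,0,0,0,1]
  ],
  "squeeze": 70
}}

```text
clock: 4.9
position: [0.4248, 0.2491, 0.016]
ee_rot: [0.138, 0.817, 0.515, -0.218]
contact_force: [1.2, -0.0, 1.9]
width: 0.0246
gripper_force: 70.0
```

>>> {"api": "servo_tool", "payload": {
  "increments": [
    [-0.5,0,-0.9,0,0,0,1],
    [-2,0,-3.4,0,0,0,1],
    [-2,0,-3.4,0,0,0,1],
    [-2,0,-3.4,0,0,0,1],
    [-2,0,-3.4,0,0,0,1]
  ]
}}

```text
clock: 5.4
position: [0.4233, 0.2473, 0.1858]
ee_rot: [0.138, 0.817, 0.515, -0.219]
contact_force: [0.2, 1.3, -0.3]
width: 0.0245
gripper_force: 69.8
```

>>> {"api": "servo_tool", "payload": {
  "increments": [
    [-2,0,-3.4,0,0,0,1],
    [-2,0,-3.4,0,0,0,1],
    [-2,0,-3.4,0,0,0,1],
    [0,0,0,0,0,0,1],
    [0,0,0,0,0,0,1]
  ]
}}

```text
clock: 5.9
position: [0.4231, 0.2467, 0.303]
ee_rot: [0.138, 0.817, 0.515, -0.217]
contact_force: [0.0, 0.7, -1.2]
width: 0.0241
gripper_force: 69.8
```

```bash
python3 - <<'E'
from h import *
s=manip.get_state();c=optics.get_calibration('wrist');im=optics.get_image('wrist');save('w2',cv2.resize(im[150:400,200:440],None,fx=2.4,fy=2.4,interpolation=cv2.INTER_CUBIC))
for l in ['dipstick','dip_collar','dip_tip']:
    print(l,[(np.round(r['at'],1).tolist(),round(r['p'],2)) for r in finder.tip_of(l,'wrist')[:3]])
Rm=rot(s['ee_rot']).as_matrix();a=np.radians(30)
O0=np.array([.424,.248,.013]);P0=np.array([.4248,.2491,.016])
r0=rot([0.138,0.817,0.515,-0.218]);o=r0.inv().apply(O0-P0);d=r0.inv().apply(pose(-115.5,30)[1]);print('O in tool',o,d)
for x in (0,.03,.155): print(x,proj(c,s['position']+Rm@(o+d*x)))
print(s['position'],s['ee_rot'])
E
```

```text
dipstick [([480.3, 49.4], 0.76)]
dip_collar [([162.2, 37.3], 0.96), ([321.5, 296.3], 0.87), ([469.3, 72.9], 0.8)]
dip_tip [([243.1, 115.8], 0.71), ([433.5, 154.3], 0.71), ([318.2, 357.1], 0.7)]
O in tool [ 0.00033679 -0.00025056  0.00326708] [-8.66768291e-01  6.01242666e-04  4.98710706e-01]
0 [[317.0107297  266.32882096]]
0.03 [[317.29876614 294.2709342 ]]
0.155 [[317.98752247 359.97387694]]
[0.42312027 0.24671991 0.30301869] [ 0.13789933  0.8173901   0.51537008 -0.21737268]
```

View pics/w2.png

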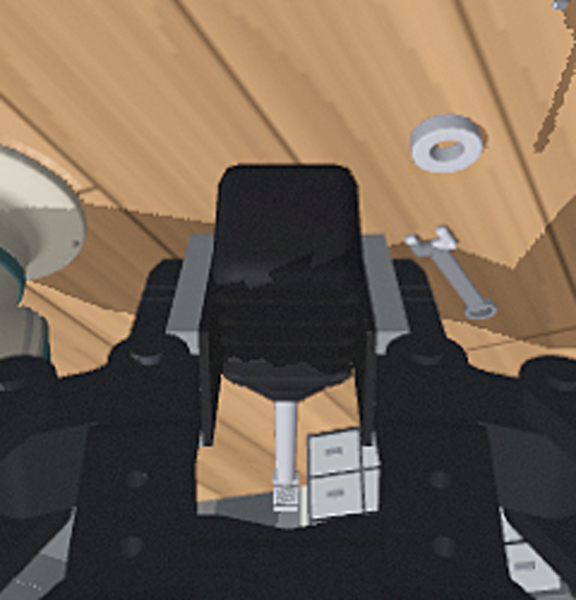

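The grip is held with the rod centred; the tip in the wrist view is at (319,362), against (318,360) predicted. Now to the pose over the tube mouth.

```bash
cat >> h.py <<'E'
o_t=np.array([.0003,-.0002,.0033])
def ins(M,yaw,gap,lean=40.,a=30.):
    """TCP pose with dip axis on tube axis, collar 'gap' above the mouth"""
    r,dx,dz=pose(yaw+180,a,90-lean); O=np.array(M)-dx*(.03+gap); return O-r.apply(o_t),r
E
python3 - <<'E'
from h import *
p,r=ins([.5375,-.121,.175],96.3,.165);print(p)
plan(p,r,15,nd=1)
E
```

```text
[0.52409909 0.00220652 0.32737705]
max shift 1.8165902124584952 turn 3.9711459303329564 left mm [0.25 0.28 0.56] deg [ 0.04 -0.04 -0.01]
-1.1 1.3 0.4 -0.2 3.3 -2.2; -1.2 1.3 0.4 -0.2 3.2 -2.2; -1.2 1.2 0.3 -0.2 3.3 -2.2; -1.3 1.2 0.2 -0.2 3.2 -2.2; -1.4 1.1 0.2 -0.2 3.3 -2.2
-1.4 1.1 0.1 -0.2 3.2 -2.2; -1.5 1 0 -0.2 3.3 -2.2; -1.5 0.9 -0.1 -0.2 3.2 -2.2; -1.5 0.9 -0.1 -0.2 3.3 -2.2; -1.5 0.8 -0.2 -0.2 3.2 -2.2
-1.6 0.8 -0.3 -0.2 3.3 -2.1; -1.6 0.7 -0.4 -0.2 3.2 -2.2; -1.6 0.7 -0.5 -0.2 3.3 -2.1; -1.5 0.6 -0.6 -0.2 3.2 -2.2; -1.6 0.5 -0.6 -0.3 3.3 -2.1
```

>>> {"api": "servo_tool", "payload": {
  "increments": [
    [-1.1,1.3,0.4,-0.2,3.3,-2.2,1],
    [-1.2,1.3,0.4,-0.2,3.2,-2.2,1],
    [-1.2,1.2,0.3,-0.2,3.3,-2.2,1],
    [-1.3,1.2,0.2,-0.2,3.2,-2.2,1],
    [-1.4,1.1,0.2,-0.2,3.3,-2.2,1]
  ]
}}

```text
clock: 6.6
position: [0.457, 0.1648, 0.31]
ee_rot: [0.048, 0.785, 0.608, -0.109]
contact_force: [0.4, -0.5, -1.0]
width: 0.0244
gripper_force: 69.7
```

>>> {"api": "servo_tool", "payload": {
  "increments": [
    [-1.4,1.1,0.1,-0.2,3.2,-2.2,1],
    [-1.5,1,0,-0.2,3.3,-2.2,1],
    [-1.5,0.9,-0.1,-0.2,3.2,-2.2,1],
    [-1.5,0.9,-0.1,-0.2,3.3,-2.2,1],
    [-1.5,0.8,-0.2,-0.2,3.2,-2.2,1]
  ]
}}

```text
clock: 7.1
position: [0.4901, 0.0837, 0.3187]
ee_rot: [-0.042, 0.73, 0.682, 0.004]
contact_force: [-0.9, -0.3, -0.6]
width: 0.0242
gripper_force: 69.7
```

>>> {"api": "servo_tool", "payload": {
  "increments": [
    [-1.6,0.8,-0.3,-0.2,3.3,-2.1,1],
    [-1.6,0.7,-0.4,-0.2,3.2,-2.2,1],
    [-1.6,0.7,-0.5,-0.2,3.3,-2.1,1],
    [-1.5,0.6,-0.6,-0.2,3.2,-2.2,1],
    [-1.6,0.5,-0.6,-0.3,3.3,-2.1,1]
  ]
}}

```text
clock: 7.6
position: [0.524, 0.0015, 0.3271]
ee_rot: [-0.131, 0.656, 0.734, 0.118]
contact_force: [0.6, 0.2, -0.2]
width: 0.0248
gripper_force: 69.7
```

```bash
python3 - <<'E'
from h import *
s=manip.get_state();print(s['clock'],s['position'],s['qpos'].round(2))
p,r=ins([.5375,-.121,.175],96.3,.165);print((p-s['position'])*1e3,np.degrees((rot(s['ee_rot']).inv()*r).as_rotvec()))
for n in ['wrist','scene','top']:
    im=optics.get_image(n);c=optics.get_calibration(n);save('p_'+n,im)
    for l in ['tube','dip_tip','dip_collar']:print(n,l,[(np.round(x['at'],1).tolist(),round(x['p'],2)) for x in finder.tip_of(l,n)[:4]])
    Rm=rot(s['ee_rot']);o=s['position']+Rm.apply(o_t);d=Rm.apply([-.8667,0,.499])
    print('pred tip,collar,mouth',proj(c,[o+.155*d,o+.03*d,[.5375,-.121,.175]]).round(1).tolist())
a=cv2.imread('pics/p_scene.png')[110:260,150:300];b=cv2.imread('pics/p_top.png')[130:230,360:460];w=cv2.imread('pics/p_wrist.png')[200:400,220:420]
z=lambda i:cv2.resize(i,(400,400),interpolation=cv2.INTER_CUBIC)
cv2.imwrite('pics/m1.png',np.hstack([z(a),z(b)]))
E
```

```text
7.6 [0.52396981 0.00149918 0.32711031] [-0.35  0.21  1.44  0.32  1.65 -0.46]
[0.12927426 0.70734025 0.2667364 ] [ 0.09691805 -0.28899484  0.08606575]
wrist tube [([330.7, 376.5], 0.46), ([459.6, 71.5], 0.44)]
wrist dip_tip [([171.5, 84.0], 0.72), ([301.6, 215.7], 0.65), ([323.2, 357.3], 0.63)]
wrist dip_collar [([319.4, 296.9], 0.91), ([169.3, 5.6], 0.89), ([354.2, 147.9], 0.65), ([459.2, 72.3], 0.51)]
pred tip,collar,mouth [[317.9, 355.0], [316.5, 286.6], [317.9, 367.9]]
scene tube []
scene dip_tip [([352.8, 181.4], 0.77), ([282.9, 219.7], 0.63), ([485.1, 197.2], 0.55), ([229.0, 173.2], 0.5)]
scene dip_collar [([388.8, 182.3], 0.76), ([253.0, 145.1], 0.75), ([486.3, 221.3], 0.69), ([310.1, 240.2], 0.67)]
pred tip,collar,mouth [[229.5, 172.9], [254.9, 143.0], [222.2, 181.3]]
top tube [([417.7, 184.4], 0.59)]
top dip_tip [([170.9, 287.8], 0.8), ([310.6, 282.5], 0.6), ([360.7, 211.8], 0.53)]
top dip_collar [([179.8, 252.7], 0.79), ([329.9, 192.8], 0.65), ([275.4, 284.3], 0.53)]
pred tip,collar,mouth [[410.5, 187.1], [385.6, 184.7], [417.5, 187.8]]
```

View pics/m1.png

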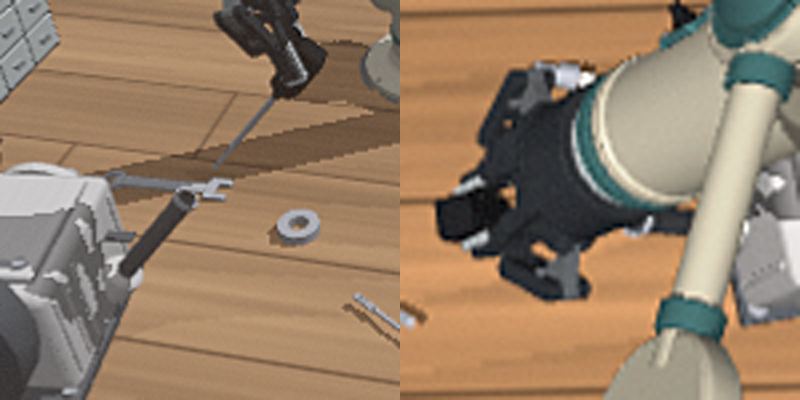

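View pics/p_wrist.png

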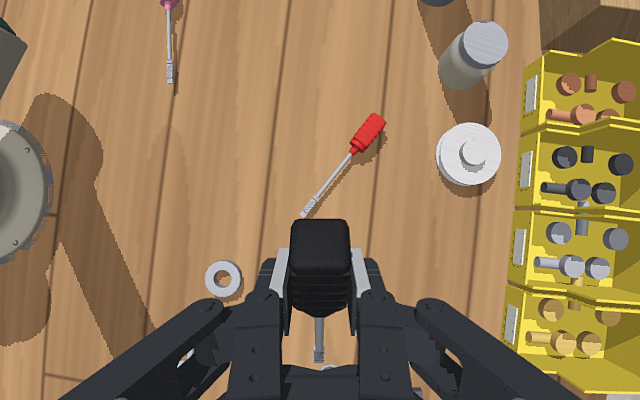

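The scene crop puts the rim near scene (219.4,185) and the wrist view puts it near (330,370), so the network's mouth estimate is about 1 cm off. I enlarge all three to measure it directly.

```bash
python3 - <<'E'
import cv2,numpy as np
z=lambda f,x,y,w,h,W,H:cv2.resize(cv2.imread(f)[y:y+h,x:x+w],(W,H),interpolation=cv2.INTER_NEAREST)
a=z('pics/scene.png',190,170,40,50,400,500);b=z('pics/top.png',405,170,40,25,400,250);w=z('pics/p_wrist.png',300,350,40,25,400,250)
cv2.imwrite('pics/m2.png',np.hstack([a,np.vstack([b,w])]))
E
```

```text
(no output)
```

View pics/m2.png

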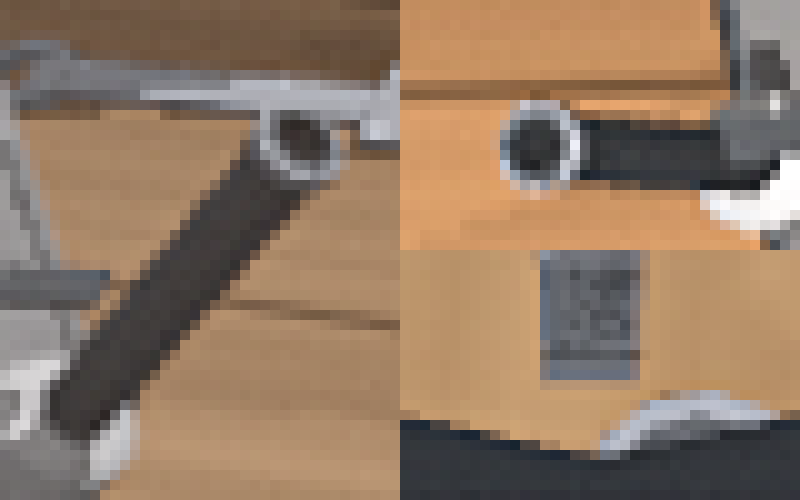

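```bash
python3 - <<'E'
from h import *
from scipy.optimize import least_squares
s=manip.get_state();cs,ct,cw=[optics.get_calibration(n) for n in('scene','top','wrist')]
S=[219.7,183.5];T=[418.6,184.2]
print('tri',tri([(cs,S),(ct,T)]),'z.175',onz(cs,[S],.175),onz(ct,[T],.175))
# axis yaw from tube centreline pixels (scene lower end, top right end)
o,d=ray(cs,[S,[197.5,211.0]]);n1=np.cross(d[0],d[1]);o,d=ray(ct,[T,[436.5,184.9]]);n2=np.cross(d[0],d[1])
v=np.cross(n1,n2);v/=np.linalg.norm(v);v*=np.sign(v[2]);print('axis',v,np.degrees(np.arccos(v[2])),np.degrees(np.arctan2(v[1],v[0])))
for n,c in(('n1',n1),('n2',n2)):
    c=c/np.linalg.norm(c);print(n,[(y,round(float(np.degrees(np.arcsin(c@np.array([np.sin(.698)*np.cos(np.radians(y)),np.sin(.698)*np.sin(np.radians(y)),np.cos(.698)])))),2)) for y in (88,92,96,100,104)])
Rm=rot(s['ee_rot']);o=s['position']+Rm.apply(o_t);dd=Rm.apply([-.8667,0,.499])
print('dip tip pred',[proj(c,o+.155*dd).round(1) for c in(cs,ct,cw)],o+.155*dd)
def rim(M,yaw):
    r,dx,dz=pose(yaw+180,0,50);dy=np.cross(dz,dx);t=np.linspace(0,2*np.pi,73);return M+.013*(np.cos(t)[:,None]*dz+np.sin(t)[:,None]*dy)
for M in (onz(ct,[T],.175)[0],tri([(cs,S),(ct,T)]),.5*(onz(ct,[T],.175)[0]+onz(cs,[S],.175)[0])):
    for c,n in((cs,'s'),(ct,'t'),(cw,'w')):
        q=proj(c,rim(M,96));print(n,M.round(4),'x',q[:,0].min().round(1),q[:,0].max().round(1),'y',q[:,1].min().round(1),q[:,1].max().round(1),'apex x',q[q[:,1].argmin(),0].round(1))
E
```

```text
tri [ 0.54739305 -0.12423976  0.1749732 ] z.175 [[ 0.54740679 -0.12391384  0.175     ]] [[ 0.54749593 -0.12450736  0.175     ]]
axis [-0.10910092  0.62388121  0.77386642] 39.29762933298049 99.91926917778699
n1 [(88, -1.7), (92, -1.5), (96, -1.15), (100, -0.67), (104, -0.05)]
n2 [(88, -7.25), (92, -4.72), (96, -2.21), (100, 0.26), (104, 2.69)]
dip tip pred [array([[229.8, 172.6]]), array([[410.1, 186.8]]), array([[318.5, 359.8]])] [ 0.53526088 -0.09450818  0.20653334]
s [ 0.5475 -0.1245  0.175 ] x 214.9 224.0 y 179.4 187.7 apex x 217.9
t [ 0.5475 -0.1245  0.175 ] x 414.3 422.9 y 179.5 188.9 apex x 419.0
w [ 0.5475 -0.1245  0.175 ] x 314.0 341.8 y 362.7 392.4 apex x 327.8
s [ 0.5474 -0.1242  0.175 ] x 215.0 224.1 y 179.4 187.7 apex x 218.0
t [ 0.5474 -0.1242  0.175 ] x 414.2 422.8 y 179.6 188.9 apex x 418.9
w [ 0.5474 -0.1242  0.175 ] x 314.0 341.7 y 362.4 392.1 apex x 327.7
s [ 0.5475 -0.1242  0.175 ] x 215.0 224.1 y 179.4 187.7 apex x 218.0
t [ 0.5475 -0.1242  0.175 ] x 414.2 422.8 y 179.5 188.9 apex x 418.9
w [ 0.5475 -0.1242  0.175 ] x 314.0 341.8 y 362.4 392.1 apex x 327.7
```

```bash
python3 - <<'E'
from h import *
p,r=ins([.549,-.1243,.175],98,.137);print(p)
plan(p,r,5)
E
```

```text
[ 0.53445476 -0.01936816  0.3059278 ]
max shift 0.6708949247087803 turn 0.37416573867739417 left mm [-0.04  0.03  0.03] deg [-0.02  0.    0.02]
-0.59 0.15 0.26 0.2 0 -0.3; -0.6 0.15 0.26 0.1 0 -0.3; -0.59 0.15 0.26 0.2 0 -0.3; -0.6 0.15 0.26 0.1 0 -0.3; -0.6 0.15 0.26 0.2 -0.1 -0.3
```

>>> {"api": "servo_tool", "payload": {
  "increments": [
    [-0.6,0.15,0.26,0.2,0,-0.3,1],
    [-0.6,0.15,0.26,0.1,0,-0.3,1],
    [-0.6,0.15,0.26,0.2,0,-0.3,1],
    [-0.6,0.15,0.26,0.1,0,-0.3,1],
    [-0.6,0.15,0.26,0.2,0,-0.3,1]
  ]
}}

```text
clock: 8.7
position: [0.5349, -0.021, 0.3049]
ee_rot: [-0.132, 0.646, 0.743, 0.114]
contact_force: [0.8, 1.1, -1.8]
width: 0.0243
gripper_force: 69.7
```

```bash
python3 - <<'E'
from h import *
s=manip.get_state();print(s['clock'],s['position'])
M=np.array([.549,-.1243,.175]);p,r=ins(M,98,.137);print((p-s['position'])*1e3,np.degrees((rot(s['ee_rot']).inv()*r).as_rotvec()))
Rm=rot(s['ee_rot']);o=s['position']+Rm.apply(o_t);dd=Rm.apply([-.8667,0,.499])
out=[]
for n,(x,y,w,h) in dict(scene=(200,150,40,50),wrist=(290,345,60,35)).items():
    im=optics.get_image(n);c=optics.get_calibration(n);save('q_'+n,im)
    print(n,'tip,M',proj(c,[o+.155*dd,M]).round(1).tolist(),[(np.round(t['at'],1).tolist(),round(t['p'],2)) for t in finder.tip_of('dip_tip',n) if x<t['at'][0]<x+w and y-30<t['at'][1]<y+h])
    out.append(cv2.resize(im[y:y+h,x:x+w],None,fx=10 if n=='scene' else 6.5,fy=10 if n=='scene' else 6.5,interpolation=0))
a,b=out;b=np.vstack([b,np.zeros((a.shape[0]-b.shape[0],b.shape[1],3),np.uint8)]);save('m3',np.hstack([a,b]))
E
```

```text
8.7 [ 0.53489027 -0.02096928  0.30487606]
[-0.4355107   1.60111995  1.05174592] [-0.04689473 -0.125272   -0.05259187]
scene tip,M [[221.0, 181.6], [219.3, 183.9]] [([217.0, 181.1], 0.51)]
wrist tip,M [[318.8, 360.1], [318.8, 363.0]] [([322.7, 356.7], 0.73)]
```

View pics/m3.png

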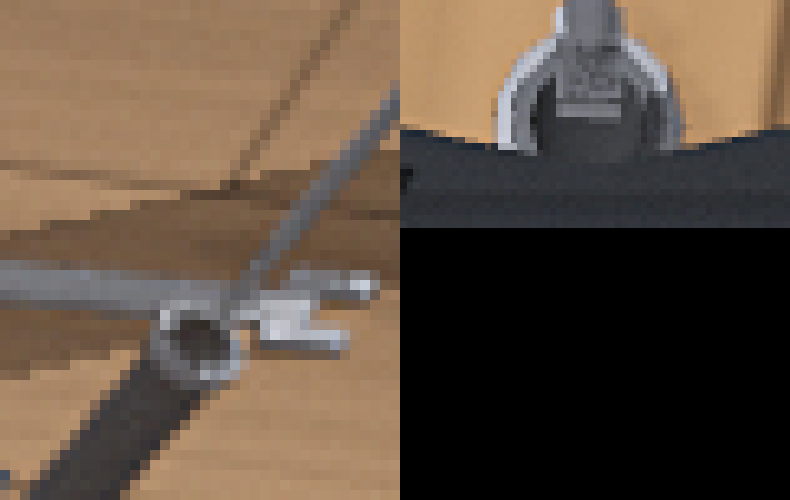

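The rim and blade tip are centred laterally in the wrist view, both at x≈319. In the scene view the stick's axis runs into the bore within about 1 mm. Inserting.

>>> {"api": "servo_tool", "payload": {
  "increments": [
    [-0.87,0,0.5,0,0,0,1],
    [-0.87,0,0.5,0,0,0,1],
    [-0.87,0,0.5,0,0,0,1],
    [-0.87,0,0.5,0,0,0,1],
    [0,0,0,0,0,0,1]
  ]
}}

```text
clock: 9.4
position: [0.5378, -0.0468, 0.2731]
ee_rot: [-0.133, 0.647, 0.742, 0.114]
contact_force: [-0.5, 0.4, -0.6]
width: 0.0245
gripper_force: 69.7
```

```bash
cat > st.py <<'E'
from h import *
s=manip.get_state();M=np.array([.549,-.1243,.175]);Rm=rot(s['ee_rot']);o=s['position']+Rm.apply(o_t)
r,dx,_=pose(278,30,50);cl=o+.03*Rm.apply([-.8667,0,.499])
e=(Rm.inv().apply(cl-M))*1e3;print(s['clock'],'gap mm',((cl-M)@-dx*1e3).round(2),'perp tool-axes mm',(e-(e@[-.8667,0,.499])*np.array([-.8667,0,.499])).round(2),'turn left',np.degrees((Rm.inv()*r).as_rotvec()).round(2),'F tool',Rm.inv().apply(s['contact_force']).round(1),s['moment'].round(2),s['gripper_force'])
E
python3 st.py
```

```text
9.4 gap mm 94.08 perp tool-axes mm [ 0.04 -0.94  0.1 ] turn left [-0.13 -0.16 -0.17] F tool [ 0.2 -0.5  0.7] [-0.18  0.    0.04] 69.72042560577393
```

>>> {"api": "servo_tool", "payload": {
  "increments": [
    [-0.87,0.02,0.5,0,0,0,1],
    [-0.87,0.02,0.5,0,0,0,1],
    [-0.87,0.02,0.5,0,0,0,1],
    [-0.87,0.02,0.5,0,0,0,1],
    [-0.43,0,0.25,0,0,0,1]
  ]
}}

```text
clock: 9.9
position: [0.5429, -0.0752, 0.239]
ee_rot: [-0.132, 0.647, 0.743, 0.114]
contact_force: [-0.3, -0.0, -1.0]
width: 0.0244
gripper_force: 69.7
```

```bash
python3 st.py
```

```text
9.9 gap mm 49.45 perp tool-axes mm [-0.09  0.46 -0.15] turn left [-0.07 -0.14 -0.1 ] F tool [-0.3 -0.3  0.9] [-0.15 -0.01  0.04] 69.72238898277283
```

>>> {"api": "servo_tool", "payload": {
  "increments": [
    [-0.87,0,0.5,0,0,0,1],
    [-0.87,0,0.5,0,0,0,1],
    [-0.87,0,0.5,0,0,0,1],
    [-0.2,0,0.12,0,0,0,1],
    [0,0,0,0,0,0,1]
  ]
}}

```text
clock: 10.4
position: [0.5458, -0.0954, 0.2148]
ee_rot: [-0.132, 0.646, 0.743, 0.114]
contact_force: [0.1, -0.4, -1.0]
width: 0.0247
gripper_force: 69.7
```

```bash
python3 st.py
```

```text
10.4 gap mm 17.85 perp tool-axes mm [-0.12  0.58 -0.19] turn left [-0.05 -0.16 -0.09] F tool [-0.7  0.   0.8] [-0.19  0.02  0.09] 69.7223961353302
```

>>> {"api": "servo_tool", "payload": {
  "increments": [
    [-0.2,0,0.12,0,0,0,1],
    [-0.2,0,0.12,0,0,0,1],
    [-0.2,0,0.12,0,0,0,1],
    [-0.1,0,0.06,0,0,0,1],
    [0,0,0,0,0,0,1]
  ]
}}

```text
clock: 10.9
position: [0.5466, -0.1002, 0.2089]
ee_rot: [-0.132, 0.646, 0.743, 0.114]
contact_force: [0.2, 0.2, -1.0]
width: 0.0246
gripper_force: 69.7
```

```bash
python3 st.py
```

```text
10.9 gap mm 10.09 perp tool-axes mm [-0.11  0.74 -0.18] turn left [-0.02 -0.12 -0.06] F tool [-0.1  0.2  1. ] [-0.24 -0.05  0.01] 69.72463846206665
```

>>> {"api": "servo_tool", "payload": {
  "increments": [
    [-0.2,0,0.12,0,0,0,1],
    [-0.2,0,0.12,0,0,0,1],
    [-0.1,0,0.06,0,0,0,1],
    [0,0,0,0,0,0,1],
    [0,0,0,0,0,0,1]
  ]
}}

```text
clock: 11.4
position: [0.5471, -0.1039, 0.2044]
ee_rot: [-0.132, 0.646, 0.743, 0.114]
contact_force: [0.3, 0.8, -0.9]
width: 0.0248
gripper_force: 69.7
```

```bash
python3 st.py
```

```text
11.4 gap mm 4.33 perp tool-axes mm [-0.08  0.77 -0.14] turn left [-0.01 -0.12 -0.05] F tool [0.4 0.4 1.1] [-0.16  0.01  0.02] 69.72422003746033
```

>>> {"api": "servo_tool", "payload": {
  "increments": [
    [-0.15,0,0.09,0,0,0,1],
    [-0.1,0,0.06,0,0,0,1],
    [-0.1,0,0.06,0,0,0,1],
    [0,0,0,0,0,0,1],
    [0,0,0,0,0,0,1]
  ]
}}

```text
clock: 11.9
position: [0.5473, -0.1064, 0.2011]
ee_rot: [-0.132, 0.646, 0.743, 0.114]
contact_force: [-0.4, 0.6, -1.4]
width: 0.0248
gripper_force: 69.7
```

```bash
python3 st.py
```

```text
11.9 gap mm 0.16 perp tool-axes mm [0.   0.62 0.01] turn left [-0.04 -0.12 -0.06] F tool [ 0.1 -0.3  1.6] [-0.14 -0.03  0.05] 69.72374439239502
```

>>> {"api": "servo_tool", "payload": {
  "increments": [
    [-0.09,0,0.05,0,0,0,1],
    [-0.09,0,0.05,0,0,0,1],
    [0,0,0,0,0,0,1],
    [0,0,0,0,0,0,1],
    [0,0,0,0,0,0,1]
  ]
}}

```text
clock: 12.4
position: [0.5474, -0.1065, 0.201]
ee_rot: [-0.133, 0.646, 0.743, 0.115]
contact_force: [-2.7, 1.7, 4.4]
width: 0.0247
gripper_force: 70.4
```

```bash
python3 st.py
```

```text
12.4 gap mm -0.02 perp tool-axes mm [0.04 0.66 0.06] turn left [ 0.   -0.25 -0.01] F tool [ 3.5 -2.4 -3.4] [0.46 0.35 0.05] 70.42502760887146
```

>>> {"api": "servo_tool", "payload": {
  "increments": [
    [-0.09,0,0.05,0,0,0,1],
    [-0.09,0,0.05,0,0,0,1],
    [0,0,0,0,0,0,1],
    [0,0,0,0,0,0,1],
    [0,0,0,0,0,0,1]
  ]
}}

```text
clock: 12.9
position: [0.5474, -0.1066, 0.2009]
ee_rot: [-0.133, 0.646, 0.743, 0.116]
contact_force: [-3.8, 5.0, 11.0]
width: 0.0245
gripper_force: 71.1
```

```bash
python3 st.py; python3 - <<'E'
from h import *
im=optics.get_image('scene');w=optics.get_image('wrist')
a=cv2.resize(im[130:230,170:270],(500,500),interpolation=cv2.INTER_CUBIC);save('m4',a)
E
```

```text
12.9 gap mm -0.08 perp tool-axes mm [0.06 0.67 0.11] turn left [ 0.03 -0.39  0.03] F tool [ 9.  -3.  -8.5] [1.08 0.66 0.09] 71.06557130813599
```

View pics/m4.png

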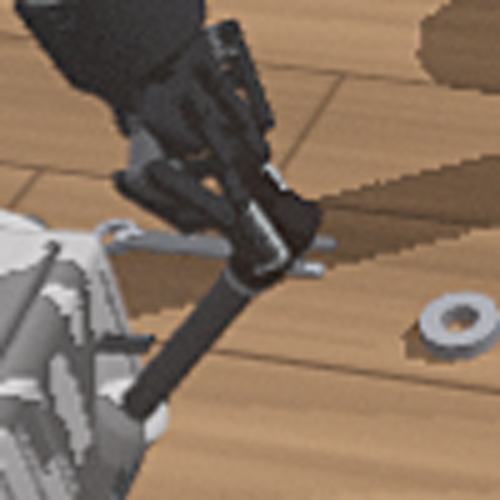

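The collar sits on the rim, with push-back of 6 N then 13 N at zero gap and the stick no longer moving. Drawing it out.

>>> {"api": "servo_tool", "payload": {
  "increments": [
    [0.5,0,-0.29,0,0,0,1],
    [0.9,0,-0.52,0,0,0,1],
    [1.7,0,-1,0,0,0,1],
    [1.7,0,-1,0,0,0,1],
    [1.7,0,-1,0,0,0,1]
  ]
}}

```text
clock: 13.5
position: [0.5413, -0.0604, 0.258]
ee_rot: [-0.131, 0.646, 0.743, 0.115]
contact_force: [-0.1, 0.3, -1.2]
width: 0.0243
gripper_force: 69.7
```

>>> {"api": "servo_tool", "payload": {
  "increments": [
    [2.2,0,-1.25,0,0,0,1],
    [2.2,0,-1.25,0,0,0,1],
    [2.2,0,-1.25,0,0,0,1],
    [2.2,0,-1.25,0,0,0,1],
    [0,0,0,0,0,0,1]
  ]
}}

```text
clock: 14.0
position: [0.5326, 0.0055, 0.3376]
ee_rot: [-0.129, 0.645, 0.744, 0.116]
contact_force: [-0.1, -0.6, -0.4]
width: 0.0246
gripper_force: 69.7
```

```bash
python3 st.py; python3 - <<'E'
from h import *
s=manip.get_state();p=s['position'];print(p)
r,_,_=pose(-90,30,0)
plan(p+np.array([-.02,.1,.03]),r,15,nd=1)
E
```

```text
14.0 gap mm 177.28 perp tool-axes mm [-0.76  3.03 -1.25] turn left [ 0.29 -0.02  0.26] F tool [-0.7 -0.2  0.1] [-0.24 -0.03  0.02] 69.74234461784363
[0.53263377 0.00553381 0.33760736]
max shift 0.7348469228349533 turn 3.4539832078341086 left mm [0.3  0.63 0.16] deg [ 0.04 -0.04  0.02]
0.7 0 0 0.1 -3.3 0.6; 0.7 0 0 0.1 -3.3 0.6; 0.7 -0.1 0 0.1 -3.3 0.6; 0.7 -0.1 -0.1 0.1 -3.3 0.5; 0.7 -0.1 -0.1 0.1 -3.3 0.6
0.7 -0.1 -0.2 0.1 -3.3 0.6; 0.7 -0.1 -0.2 0 -3.3 0.5; 0.7 -0.1 -0.2 0.1 -3.4 0.6; 0.6 -0.1 -0.3 0 -3.3 0.5; 0.6 -0.1 -0.3 0.1 -3.4 0.6
0.6 -0.1 -0.3 0 -3.3 0.5; 0.6 -0.1 -0.4 0.1 -3.4 0.6; 0.6 -0.1 -0.4 0 -3.3 0.5; 0.5 -0.1 -0.5 0.1 -3.4 0.6; 0.5 -0.1 -0.4 0 -3.3 0.5
```

>>> {"api": "servo_tool", "payload": {
  "increments": [
    [0.7,0,0,0.1,-3.3,0.6,1],
    [0.7,0,0,0.1,-3.3,0.6,1],
    [0.7,-0.1,0,0.1,-3.3,0.6,1],
    [0.7,-0.1,-0.1,0.1,-3.3,0.5,1],
    [0.7,-0.1,-0.1,0.1,-3.3,0.6,1]
  ]
}}

```text
clock: 14.5
position: [0.525, 0.0361, 0.3434]
ee_rot: [-0.029, 0.674, 0.738, 0.013]
contact_force: [-0.5, -0.6, -1.3]
width: 0.025
gripper_force: 69.8
```

>>> {"api": "servo_tool", "payload": {
  "increments": [
    [0.7,-0.1,-0.2,0.1,-3.3,0.6,1],
    [0.7,-0.1,-0.2,0,-3.3,0.5,1],
    [0.7,-0.1,-0.2,0.1,-3.4,0.6,1],
    [0.6,-0.1,-0.3,0,-3.3,0.5,1],
    [0.6,-0.1,-0.3,0.1,-3.4,0.6,1]
  ]
}}

```text
clock: 15.0
position: [0.5179, 0.0695, 0.3539]
ee_rot: [0.077, 0.687, 0.718, -0.088]
contact_force: [0.0, -0.6, -0.4]
width: 0.0246
gripper_force: 69.8
```

>>> {"api": "servo_tool", "payload": {
  "increments": [
    [0.6,-0.1,-0.3,0,-3.3,0.5,1],
    [0.6,-0.1,-0.4,0.1,-3.4,0.6,1],
    [0.6,-0.1,-0.4,0,-3.3,0.5,1],
    [0.5,-0.1,-0.5,0.1,-3.4,0.6,1],
    [0.5,-0.1,-0.4,0,-3.3,0.5,1]
  ]
}}

```text
clock: 15.5
position: [0.5125, 0.103, 0.3634]
ee_rot: [0.181, 0.683, 0.683, -0.186]
contact_force: [0.1, -0.7, -0.6]
width: 0.0247
gripper_force: 69.8
```

>>> {"api": "servo_tool", "payload": {
  "increments": [
    [0,0,0,0,0,0,1],
    [0,0,0,0,0,0,1],
    [0,0,0,0,0,0,1],
    [0,0,0,0,0,0,1],
    [0,0,0,0,0,0,1]
  ]
}}

```text
clock: 16.0
position: [0.5125, 0.1019, 0.3639]
ee_rot: [0.18, 0.684, 0.682, -0.185]
contact_force: [1.0, 0.1, -0.9]
width: 0.0244
gripper_force: 69.8
```

```bash
python3 - <<'E'
from h import *
s=manip.get_state();Rm=rot(s['ee_rot']);r,_,_=pose(-90,30)
print(s['clock'],s['position'],np.abs(s['qd']).max(),'turn off',np.degrees((Rm.inv()*r).as_rotvec()).round(2),s['gripper_force'],s['width'])
im=optics.get_image('wrist');c=optics.get_calibration('wrist');o=s['position']+Rm.apply(o_t);d=Rm.apply([-.8667,0,.499])
print('pred',proj(c,[o,o+.03*d,o+.155*d]).round(1).tolist())
for l in ['dip_collar','dip_tip']: print(l,[(np.round(t['at'],1).tolist(),round(t['p'],2)) for t in finder.tip_of(l,'wrist')])
cs=optics.get_calibration('scene');optics.get_image('scene');print('scene pred',proj(cs,[o,o+.155*d]).round(1).tolist(),[(np.round(t['at'],1).tolist(),round(t['p'],2)) for t in finder.tip_of('dip_tip','scene')])
save('end',np.vstack([cv2.resize(im,(400,250)),cv2.resize(optics.get_image('scene')[60:260,110:430],(400,250))]))
E
```

```text
16.0 [0.51250303 0.10191086 0.36392478] 0.0038897571873056595 turn off [-0.4  -0.12 -0.02] 69.7620177268982 0.024403940356316132
pred [[317.6, 266.2], [317.7, 294.2], [318.2, 359.9]]
dip_collar [([319.3, 294.5], 0.57)]
dip_tip [([310.9, 74.1], 0.9), ([322.1, 358.2], 0.75), ([318.3, 266.2], 0.19)]
scene pred [[302.7, 122.9], [237.8, 116.2]] [([489.8, 199.4], 0.82), ([234.7, 117.4], 0.67), ([285.0, 219.6], 0.63), ([350.4, 182.0], 0.49)]
```

View pics/end.png

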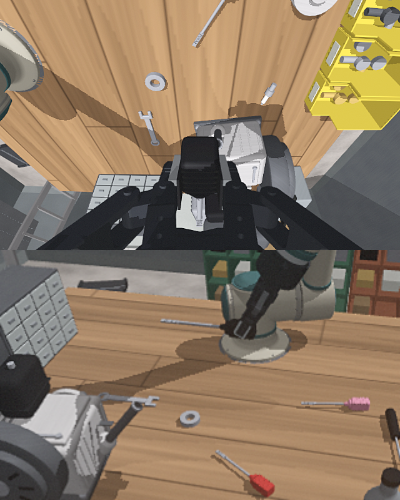

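The stick is level and still in free air. The tip seen in the scene is at (235,117), against (238,116) predicted. Handing in.

```bash
python3 -c "
from rig import manip
print(manip.sign_off())"
```

```text
the job is handed in; nothing more can be done
None
```

The dipstick was pushed down the tube until its collar stopped on the mouth and drawn right out without letting go; I handed the job in at about 16 s, holding it level and still, marked face up, about 0.36 m above the bench, but the judge's result was not returned.

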